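# Bin a used specimen jar with the hold-open pedal

## Task

Press the pedal of the small bench bin slowly down to its stop and slide it to the left into its catch, so that the lid stays open by itself. Put the used specimen jar into the bin, then press the pedal again, slide it back out of the catch and ease it all the way up so that the lid closes gently. Do not touch the contaminated lid, never force the pedal, and leave the other things on the bench where they are.

Things in the scene. Friction and masses are not known exactly. Their poses are not given: they have to be found in the camera images.
- pedal_bin: Small round pedal bin fixed to the bench: white drum 170 mm across on a black foot, rim 205 mm high, 225 mm with its lid. Origin: centre of its underside, z up. Its -x side is the front, where the steel pedal sticks out low down through a J-shaped slot in a steel plate; its +y is on your left as you face the pedal.
- bin_mouth (a point): Centre of the bin's mouth at rim height (205 mm); the mouth is 164 mm across, the inner floor lies 116 mm below this point. The lid hinge is at the far (+x) rim.
- tread (a point): Steel tread of the pedal, 60 mm deep (x), 66 mm wide (y), a rim 10 mm high along each side (58 mm between them). Point: centre of its top face, at rest 180 mm in front of the bin's centre and 87 mm high. At rest its front edge tips up 0.22 rad; it is nearly level when pressed. Pressing takes 4 to 7 N, then the stop is hard: go slowly; over 25 N on it bends the linkage.
- pedal (a joint): Tilt of the pedal lever, rad: 0 = up; 0.1 rad is about 20 mm of travel at the tread. The slotted plate is screwed on higher or lower on each bin (by up to 5 mm), so the stop lies anywhere from 0.215 to 0.32 (42 to 62 mm down at the tread) and must be felt. Only within the last 2 mm above the stop does the lever pass under the lip. A spring pushes it back up.
- hub (a joint): Sideways shift of the pedal along its axle, m: 0 = in its upright slot (play -3 to +6 mm), grows towards the bin's +y; no spring. Held at its stop it slides with 2 to 5 N under a 5 mm wide lip to the end of the notch at about 0.023; eased up there (at 0.019 to 0.023) it rises about 7 mm at the tread into a seat and stays down. To free it: press to the stop and slide it back to about 0.
- lid (a joint): Angle of the lid, rad: 0 = shut; 7.2 times the pedal angle (linked by a rod). 1.5 to 2.3 with the pedal at its stop, 1.2 to 2.0 when the pedal rests in its catch (1.57 is upright). If the pedal is let go outside the catch the lid slams.
- lid_hinge (a point): The round white lid of the bin, 174 mm across, 19 mm thick, hinged at the far rim; this point: middle of the hinge, 93 mm behind the bin's centre and 210 mm high. Counts as contaminated: it is moved by the pedal only.
- jar: The used specimen jar: white plastic, upright, 38 mm across and 58 mm high, with a broader screw lid (40 mm) from 42 mm up, 25 to 55 g. The only such jar on the bench. Origin: centre of its underside.
- reagent: Bystander: white round bottle, 46 mm across, 100 mm high, standing upright. Origin: centre of its underside.
- stapler: Bystander: black stapler, 34 x 135 x 44 mm, lying on the bench. Origin: centre of its underside, length along its y.
- timer: Bystander: small white bench timer, 42 x 66 x 57 mm. Origin: centre of its underside.
There are look-alikes about, which are no part of the job. Leave any black or brown look-alike of the jar alone.

How it is judged:
On the way, in this order (a step that is already met when the one before it is completed fails the run):
1. the pedal is caught in the notch and holds the lid open with nothing pressing on it (value of joint lid above 1 rad and value of joint hub above 0.015 m and contact force between hub and the fingers below 0.3 N and contact force between hub and the arm below 0.3 N), for 0.3 s.
2. the jar is in the open bin and let go (value of joint lid above 1 rad and horizontal distance between jar and pedal_bin below 0.085 m and z of jar in the frame of pedal_bin below 0.16 m and contact force between jar and the fingers below 0.1 N), for 0.2 s.
At the end, for the whole second after the job is handed in: The jar lies at rest inside the bin, the lid is shut (under 0.06 rad) and the pedal is fully up (under 0.01 rad) (value of joint lid below 0.06 rad and value of joint pedal below 0.01 rad and horizontal distance between jar and pedal_bin below 0.085 m and z of jar in the frame of pedal_bin below 0.16 m and linear speed of jar below 0.02 m/s); the robot touches nothing.
It fails at once if the pedal is pushed with more than 25 N (contact force between hub and the fingers above 25 N or contact force between hub and the arm above 25 N).
It fails at once if the lid drops shut: closing faster than 4 rad/s within its last 0.5 rad (value of joint lid below 0.5 rad and velocity of joint lid below -4 rad/s).
It fails at once if the robot touches the lid (contact force between lid and the fingers above 1 N or contact force between lid and the arm above 1 N).
It fails at once if the bottle, the stapler or the timer is moved by more than 20 mm (distance of any of reagent, stapler, timer from where it was at the start of the episode above 0.02 m).
It also fails if it takes over 72 s, if anything falls off the work surface, if the arm or the gripper's body presses on something with over 40 N, if the wrist force passes 120 N, or if a joint passes its speed limit or range.

## Robot

A 6-joint arm with a two-finger parallel gripper is mounted at the origin on a cart in front of the work surface, level with it; the furniture and walls round the work are solid. World frame = base frame: x ahead of the robot, y to its left, z up, the work surface at z = 0. Lengths are in m, angles in rad, forces in N, time in s.
With the tool pointing down it reaches from about 0.325 to 0.85 m from the base axis. Payload 15.5 kg.
Tool frame: the origin (TCP) lies between the finger pads; the fingertips stand 22 mm ahead of it and the grasp point (between the pads) lies 3 mm ahead of it; z points along the fingers, y is the direction in which the jaws open and shut (so a half turn about z gives the same grasp; the last joint's range is limited). The gripper opens to 91 mm and grips with 3 to 60 N. Pads are 32 mm wide; open, the fingers measure 118 mm over their backs; the gripper's body (76 mm by 178 mm) begins 60 mm behind the grasp point.
Start: joints at [-1.351, 0.494, 1.345, -0, 1.302, -0.096], TCP at [0.194, -0.594, 0.236] pointing down, gripper open.
Joint ranges: [-2.91, 2.91], [-0.82, 2.16], [0.22, 2.67], [-1.22, 4.37], [0.12, 2.79], [-3.08, 3.08]. Speed limits (rad/s): [1.89, 1.89, 2.57, 3.01, 3.01, 3.01].

## Interface

Orientations are given as a unit quaternion [x, y, z, w].
In Python, from station import r gives the robot as it stands.
- The arm moves only by the tool send_rows, never from a script. Its argument "increments" is a list that holds one entry, the list of rows, each a list of 5 numbers: the shift along the tool's x, y, z in cm, then the turn about the tool's z in degrees, then the closure in counts, from 0 (fully open) to 255 (shut). A call has 1 to 8 rows; each row shifts and turns the commanded pose from where the row before left it, along the tool's axes as they then stand; what a row does not reach is not made up. A row lasts 1/8 s, in which the tool goes at most 62.5 mm and 10.7 degrees, less where a joint would pass 70% of its speed; a pose out of reach is approached as far as the arm can. A call with a gripper value outside its range is refused whole. The fingers move at their own pace and stop on an object; the grip force is fixed at half the most. Time passes only in rows, so rows that do not move let the fingers close. It gives the time, the measured TCP pose, the force and the opening at its end, in the units of the state.
- r.sense(): the state, without advancing time (a new reading comes with each control period).
- r.camera(name): name is "scene" or "top" or "wrist"; returns a dict with "img" (384x512x3 uint8, blue, green, red), "depth" (384x512 float32, m along the optical axis (not along the pixel's ray), 0 where there is no reading), "fx", "fy", "cx", "cy" (pixels), "rvec" (rotation vector, rad) and "tvec" (3), from world to camera coordinates, as OpenCV has them; the wrist camera has in their place "tool_from_camera" (4x4, takes a point from camera to tool coordinates, whose origin is the TCP and whose axes are the flange's). Camera axes: x right, y down, z forward; pixel columns grow to the right and rows downward; lengths in m; the calibration is good to about 2 mm. A picture is of the moment at which its call begins: read the wrist's pose just before it.
- r.finish_job(): hands the job in, once; it reports no verdict.
The state is a dict: "time": time; "q": joint angles; "qd": joint speeds; "effort": joint torques, N m; "eef_pos": TCP position; "orientation": TCP orientation; "contact_force": force on the tool from outside, world axes, zero at the start; "wrist_torque": the same for the moment, N m; "grip_width": finger opening in m.
Only numpy, scipy, OpenCV 4.12 (cv2) and the standard library are available. Lean on these libraries where they do the work, as an engineer would, in place of code of your own. Each camera call takes 0.05 s, during which the arm holds its last target.

## Working session

There is one attempt and no reset: what is moved stays moved. The work goes in short steps, Python scripts to look and compute and a tool call to move; the robot and the scene stay as the last step left them, time stands still between calls to the robot, and variables do not carry over. Pictures are saved under pics/ and viewed, and the job is handed in when it is done.

Besides the shell and the picture viewer there is one more tool, called after "Emit:" as name([rows], argument=value, ...), one row to a line, values as JSON. send_rows: Moves the arm, as the interface text tells. Its arguments: {"type":"object","properties":{"increments":{"type":"array","items":{"type":"array","items":{"type":"array","items":{"type":"number"}}}}},"required":["increments"]}

```bash
ls; mkdir -p pics; cat > h.py <<'E'
import numpy as np, cv2
from scipy.spatial.transform import Rotation as R
from station import r
def grab(n,tag):
    s=r.sense(); c=r.camera(n); np.savez('pics/%s.npz'%tag,**{k:np.array(v) for k,v in c.items()},pos=s['eef_pos'],ori=s['orientation'])
    cv2.imwrite('pics/%s.png'%tag,c['img']); return c
def world(tag,u,v,name):
    c=np.load('pics/%s.npz'%tag); d=c['depth'][v,u]
    p=np.array([(u-c['cx'])/c['fx']*d,(v-c['cy'])/c['fy']*d,d])
    if name=='wrist':
        p=(c['tool_from_camera']@np.r_[p,1])[:3]; return R.from_quat(c['ori']).apply(p)+c['pos']
    M=cv2.Rodrigues(c['rvec'])[0]; return M.T@(p-c['tvec'].ravel())
def cloud(tag,name):
    c=np.load('pics/%s.npz'%tag); d=c['depth']; v,u=np.mgrid[:384,:512]
    p=np.stack([(u-c['cx'])/c['fx']*d,(v-c['cy'])/c['fy']*d,d],-1)
    if name=='wrist':
        T=c['tool_from_camera']; p=p@T[:3,:3].T+T[:3,3]; return R.from_quat(c['ori']).apply(p.reshape(-1,3)).reshape(p.shape)+c['pos']
    M=cv2.Rodrigues(c['rvec'])[0]; return (p-c['tvec'].ravel())@M
E
python3 - <<'E'
from h import *
for n in ['scene','top','wrist']: grab(n,n+'0')
print(r.sense())
E
```

```text
pics
{'time': 0.15, 'q': array([-1.35046302e+00,  4.94088872e-01,  1.34597973e+00, -3.88522177e-05,
        1.30251668e+00, -9.54709212e-02]), 'qd': array([-1.06605300e-03, -1.91303051e-03, -1.03313746e-03, -5.83684574e-04,
        5.97680445e-04, -9.05010287e-05]), 'effort': array([-1.12265650e-03, -8.79202294e+01, -3.82050633e+01,  7.07943225e-02,
        5.01582166e-02, -1.26902983e-04]), 'eef_pos': array([ 0.19406092, -0.59381796,  0.2354482 ]), 'orientation': array([ 9.87558409e-01,  1.57251843e-01, -4.96574195e-05, -4.94177132e-04]), 'contact_force': array([-0.59542478, -0.14335735, -0.42233588]), 'wrist_torque': array([-0.00152241,  0.03750271,  0.00297762]), 'grip_width': 0.09113864194104904}
```

View pics/scene0.png

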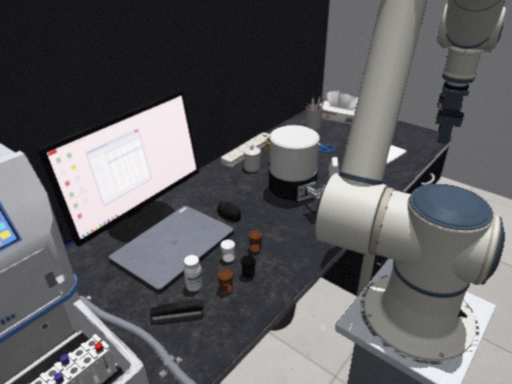

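View pics/top0.png

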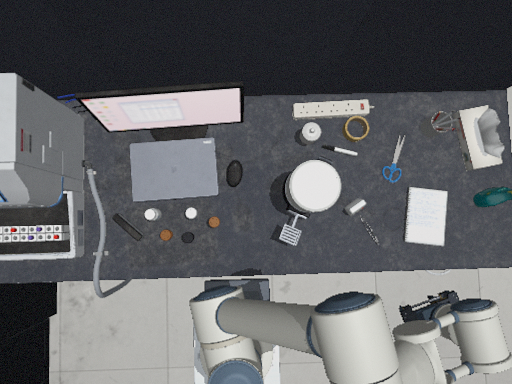

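View pics/wrist0.png

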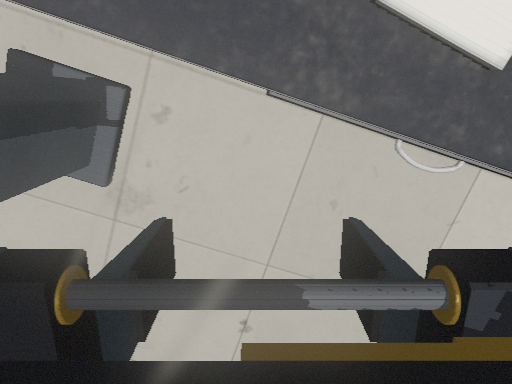

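The top view shows the bin at (313,186) with its pedal at about (291,233). The white jar is at (191,213), with brown and black look-alikes around it. The reagent bottle is at (152,214), the stapler at (127,227), and a white block, probably the timer, at (356,207).

```bash
python3 - <<'E'
from h import *
W=cloud('top0','top')
for n,(u,v) in dict(lid=(313,186),tread=(290,236),jar=(191,213),reag=(152,214),stap=(127,227),timer=(356,207),mouse=(234,173),b1=(214,222),b2=(188,238),b3=(166,235),white2=(311,131)).items(): print(n,W[v,u].round(3))
img=cv2.imread('pics/top0.png')
# lid center fit
def fit(m,rad):
    P=W[m][:, :2]; 
    (cx,cy),rr=cv2.minEnclosingCircle(P.astype(np.float32)); return cx,cy,rr,P.mean(0),m.sum()
uu=np.zeros((384,512),bool)
def box(a,b,c,d):
    z=uu.copy(); z[b:d,a:c]=True; return z
print('lid',fit(box(280,155,345,220)&(W[...,2]>.215)&(W[...,2]<.235),0))
print('jar',fit(box(180,203,203,225)&(W[...,2]>.05)&(W[...,2]<.07),0))
print('reag',fit(box(140,203,165,225)&(W[...,2]>.09)&(W[...,2]<.11),0))
m=box(275,208,310,250)&(W[...,2]>.06)&(W[...,2]<.12)
P=W[m]; print(m.sum(),P.mean(0)); 
cr=cv2.resize(img[150:260,270:370],None,fx=6,fy=5.4,interpolation=cv2.INTER_CUBIC); cv2.imwrite('pics/c1.png',cr)
E
```

```text
lid [ 0.593 -0.272  0.221]
tread [ 0.426 -0.206  0.085]
jar [0.519 0.152 0.059]
reag [0.518 0.286 0.101]
stap [0.475 0.391 0.043]
timer [ 0.525 -0.459  0.057]
mouse [ 0.666 -0.009  0.037]
b1 [0.484 0.069 0.055]
b2 [0.428 0.164 0.062]
b3 [0.442 0.244 0.061]
white2 [ 0.805 -0.295  0.099]
lid (0.6024304032325745, -0.28032582998275757, 0.09092579782009125, array([ 0.59792101, -0.27913497]), np.int64(1883))
jar (0.5224084854125977, 0.1545904576778412, 0.02019316703081131, array([0.52246131, 0.15501959]), np.int64(94))
reag (0.5197899341583252, 0.2965676784515381, 0.02000858448445797, array([0.5193491 , 0.29583108]), np.int64(96))
462 [ 0.45836444 -0.21621842  0.08426153]
```

View pics/c1.png

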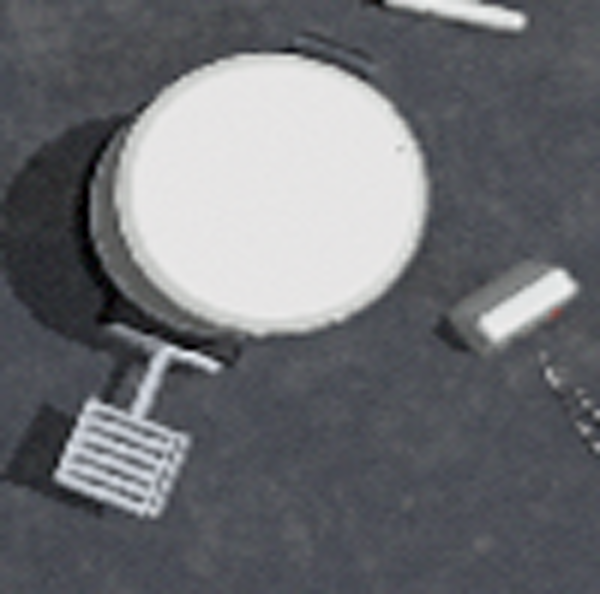

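```bash
cat >> h.py <<'E'
def yaw_of(s):
    x=R.from_quat(s['orientation']).as_matrix()[:,0]; return np.degrees(np.arctan2(x[1],x[0]))
def plan(target,yaw,n):
    s=r.sense(); p=s['eef_pos'].copy(); a=yaw_of(s); d=(np.array(target)-p)/n; da=(yaw-a)
    da=(da+180)%360-180; da/=n
    print('from',p.round(4),'yaw',round(a,2),'time',s['time'])
    for i in range(n):
        A=np.radians(a+da*i); x=np.array([np.cos(A),np.sin(A),0]); y=np.array([np.sin(A),-np.cos(A),0])
        print([round(float(100*d@x),2),round(float(100*d@y),2),round(float(-100*d[2]),2),round(float(-da),1)])
def st():
    s=r.sense(); f=s['contact_force']; a=np.radians(yaw_of(s)); x=np.array([np.cos(a),np.sin(a),0]); y=np.array([np.sin(a),-np.cos(a),0])
    print('t',s['time'],'pos',s['eef_pos'].round(4),'yaw',round(yaw_of(s),2),'F',f.round(2),'Ftool xy',round(float(f@x),2),round(float(f@y),2),'w',round(s['grip_width'],4))
    return s
E
python3 - <<'E'
from h import *
c=np.load('pics/wrist0.npz'); print(c['tool_from_camera'].round(3),c['fx'],c['cx'],c['cy'])
W=cloud('top0','top'); m=np.zeros((384,512),bool); m[222:250,278:303]=1; m&=(W[...,2]>.065)&(W[...,2]<.12)
P=W[m]; print(P.mean(0),cv2.minAreaRect((P[:,:2]*1000).astype(np.float32)))
plan([0.42,-0.21,0.22],-22.6,8)
E
```

```text
[[ 0.    -0.959 -0.282  0.079]
 [ 1.     0.001 -0.001 -0.   ]
 [ 0.001 -0.282  0.959 -0.149]
 [ 0.     0.     0.     1.   ]] 339.7518424031469 257.12929021948116 194.49895814900867
[ 0.43450574 -0.20440155  0.08761725] ((441.51220703125, -207.31561279296875), (66.55015563964844, 76.92021942138672), 65.24481201171875)
from [ 0.1941 -0.5938  0.2354] yaw 18.09 time 0.15
[4.17, -3.68, 0.19, 5.1]
[3.83, -4.04, 0.19, 5.1]
[3.46, -4.36, 0.19, 5.1]
[3.06, -4.65, 0.19, 5.1]
[2.63, -4.91, 0.19, 5.1]
[2.19, -5.12, 0.19, 5.1]
[1.73, -5.29, 0.19, 5.1]
[1.25, -5.43, 0.19, 5.1]
```

```bash
python3 - <<'E'
from h import *
plan([0.43,-0.21,0.2],157.4,14)
E
```

```text
from [ 0.1941 -0.5938  0.2354] yaw 18.09 time 0.15
[2.45, -2.08, 0.25, -10.0]
[2.78, -1.63, 0.25, -10.0]
[3.02, -1.12, 0.25, -10.0]
[3.16, -0.59, 0.25, -10.0]
[3.22, -0.03, 0.25, -10.0]
[3.17, 0.53, 0.25, -10.0]
[3.04, 1.07, 0.25, -10.0]
[2.81, 1.58, 0.25, -10.0]
[2.49, 2.04, 0.25, -10.0]
[2.1, 2.44, 0.25, -10.0]
[1.65, 2.76, 0.25, -10.0]
[1.15, 3.01, 0.25, -10.0]
[0.61, 3.16, 0.25, -10.0]
[0.05, 3.22, 0.25, -10.0]
```

Emit:
send_rows([
  [[2.45,-2.08,0.2,-10,0],[2.78,-1.63,0.2,-10,0],[3.02,-1.12,0.2,-10,0],[3.16,-0.59,0.2,-10,0],[3.22,0,0.2,-10,0],[3.17,0.53,0.2,-10,0],[3.04,1.07,0.2,-10,0],[2.81,1.58,0.2,-10,0]],
])

```text
time: 1.15
eef_pos: [0.329, -0.3735, 0.2198]
orientation: [0.653, 0.757, 0.0, -0.0]
contact_force: [-1.0, 0.1, -0.1]
grip_width: 0.0918
```

Emit:
send_rows([
  [[2.49,2.04,0.2,-10,193],[2.1,2.44,0.2,-10,193],[1.65,2.76,0.2,-10,193],[1.15,3.0,0.2,-10,193],[0.61,3.16,0.2,-10,193],[0,3.2,0.2,-10,193],[0,0,0,0,193],[0,0,0,0,193]],
])

```text
time: 2.15
eef_pos: [0.4284, -0.2098, 0.2079]
orientation: [0.191, 0.982, -0.0, -0.0]
contact_force: [-0.7, 0.3, 0.3]
grip_width: 0.0223
```

```bash
python3 - <<'E'
from h import *
st(); grab('wrist','w1'); cv2.imwrite('pics/w1b.png',cv2.resize(cv2.imread('pics/w1.png'),(768,576)))
E
```

```text
t 2.15 pos [ 0.4284 -0.2098  0.2079] yaw 158.01 F [-0.68  0.25  0.31] Ftool xy 0.73 -0.02 w 0.0223
```

View pics/w1b.png

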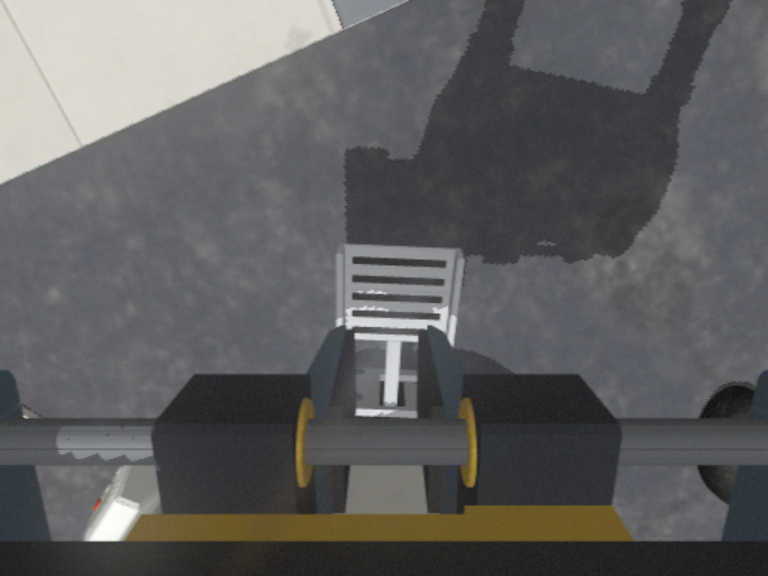

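The wrist view looks straight at the tread. Its front edge runs from (345,245) to (462,248) in the enlarged picture and the stem leads back to the bin. Next I measure the tread's pose from the depth.

```bash
python3 - <<'E'
from h import *
W=cloud('w1','wrist'); 
for (a,b) in [(345,245),(462,248),(355,262),(446,262),(345,290),(455,290),(400,252),(400,270),(400,290),(400,305),(400,325),(340,310),(458,310),(393,365)]:
    u,v=int(a*2/3),int(b*2/3); print((a,b),W[v,u].round(4))
m=np.zeros((384,512),bool); m[162:222,222:312]=1; m&=(W[...,2]>.065)&(W[...,2]<.115)
P=W[m]; rect=cv2.minAreaRect((P[:,:2]*1000).astype(np.float32)); print(m.sum(),P.mean(0),rect)
# plane / outline along dir
for yaw in (-20,-22,-24,-26):
    a=np.radians(yaw); X=P[:,:2]@[np.cos(a),np.sin(a)]; Y=P[:,:2]@[-np.sin(a),np.cos(a)]
    print(yaw,np.percentile(X,[.5,99.5]).round(4),np.percentile(Y,[.5,99.5]).round(4),np.ptp(np.percentile(Y,[.5,99.5])))
a=np.radians(-22.6);X=P[:,:2]@[np.cos(a),np.sin(a)]; Y=P[:,:2]@[-np.sin(a),np.cos(a)]
for x0 in np.arange(X.min(),X.max(),.008):
    k=(X>=x0)&(X<x0+.008); print(round(x0,3),k.sum(),np.percentile(Y[k],[1,99]).round(4),np.median(P[k,2]).round(4))
E
```

```text
(345, 245) [ 0.3934 -0.2189  0.0931]
(462, 248) [ 0.4403 -0.1563  0.001 ]
(355, 262) [ 0.4032 -0.2179  0.0939]
(446, 262) [ 0.4211 -0.173   0.0947]
(345, 290) [ 0.4174 -0.2297  0.0872]
(455, 290) [ 0.4355 -0.1741  0.1013]
(400, 252) [ 0.4078 -0.1941  0.0929]
(400, 270) [ 0.4173 -0.1978  0.0912]
(400, 290) [ 0.4282 -0.202   0.0886]
(400, 305) [ 0.4369 -0.2054  0.0863]
(400, 325) [ 0.4483 -0.2099  0.0843]
(340, 310) [ 0.4241 -0.2354  0.0963]
(458, 310) [ 0.4478 -0.1762  0.0969]
(393, 365) [ 0.4754 -0.2242  0.0723]
4714 [ 0.42646938 -0.20226755  0.09046353] ((429.0047912597656, -203.28213500976562), (66.1301040649414, 53.39802551269531), 65.53351593017578)
-20 [0.4449 0.4977] [-0.0771 -0.011 ] 0.06607353554787031
-22 [0.4469 0.4991] [-0.0604  0.005 ] 0.06543168015315878
-24 [0.4482 0.5   ] [-0.044   0.0213] 0.06527005069223918
-26 [0.4479 0.5003] [-0.0276  0.0377] 0.06532456900514046
0.447 799 [-0.0544  0.0101] 0.0936
0.455 770 [-0.0549  0.0099] 0.0927
0.463 758 [-0.0552  0.0095] 0.0909
0.471 746 [-0.0553  0.0093] 0.0888
0.479 687 [-0.0559  0.009 ] 0.0868
0.487 634 [-0.0551  0.0088] 0.0854
0.495 320 [-0.0512  0.0063] 0.0836
```

```bash
python3 - <<'E'
from h import *
plan([0.4315,-0.2045,0.123],155.6,4)
E
```

```text
from [ 0.4283 -0.21    0.2079] yaw 157.98 time 2.2
[-0.02, 0.16, 2.12, 0.6]
[-0.02, 0.16, 2.12, 0.6]
[-0.02, 0.16, 2.12, 0.6]
[-0.02, 0.16, 2.12, 0.6]
```

Emit:
send_rows([
  [[0,0.16,2.1,0.6,193],[0,0.16,2.1,0.6,193],[0,0.16,2.1,0.6,193],[-0.1,0.16,2.0,0.6,193],[0,0,0,0,193],[0,0,0,0,193]],
])

```text
time: 2.95
eef_pos: [0.432, -0.2046, 0.1255]
orientation: [0.211, 0.977, -0.0, 0.0]
contact_force: [-0.6, 0.6, 0.8]
grip_width: 0.0222
```

```bash
python3 - <<'E'
from h import *
st(); grab('wrist','w2'); cv2.imwrite('pics/w2b.png',cv2.resize(cv2.imread('pics/w2.png'),(768,576)))
grab('scene','s2'); i=cv2.imread('pics/s2.png')[110:260,230:430]; cv2.imwrite('pics/s2b.png',cv2.resize(i,(800,600)))
E
```

```text
t 2.95 pos [ 0.432  -0.2046  0.1255] yaw 155.64 F [-0.63  0.63  0.82] Ftool xy 0.84 0.31 w 0.0222
```

View pics/w2b.png

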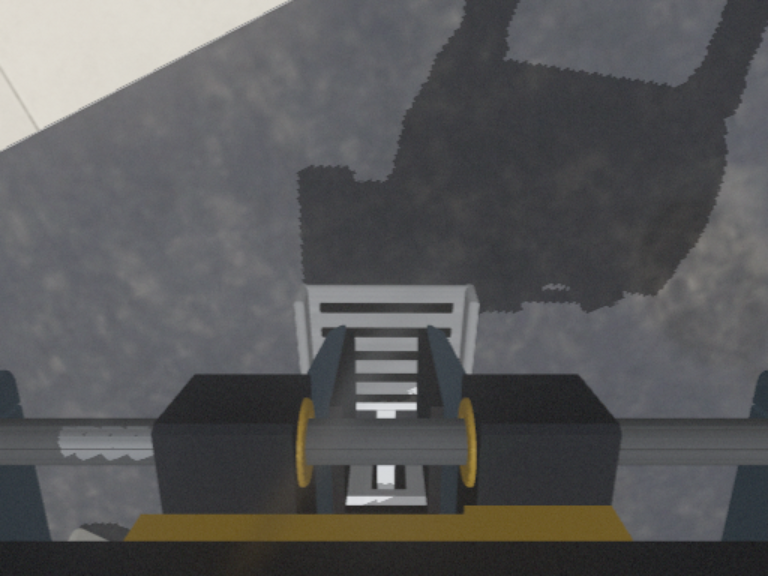

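Both fingertips sit centred between the rims, with about 8 mm free on each side. I'll widen the fingers a little, lower them onto the tread and press.

Emit:
send_rows([
  [[0,0,0.4,0,170],[0,0,0.4,0,170],[0,0,0.4,0,170],[0,0,0.3,0,170],[0,0,0.3,0,170],[0,0,0,0,170]],
])

```text
time: 3.8
eef_pos: [0.4318, -0.2039, 0.1067]
orientation: [0.211, 0.978, 0.0, -0.0]
contact_force: [-1.2, 1.2, 4.5]
grip_width: 0.031
```

```bash
python3 - <<'E'
from h import *
st(); grab('wrist','w3'); cv2.imwrite('pics/w3b.png',cv2.resize(cv2.imread('pics/w3.png'),(768,576)))
E
```

```text
t 3.8 pos [ 0.4318 -0.2039  0.1067] yaw 155.69 F [-1.24  1.24  4.53] Ftool xy 1.64 0.62 w 0.031
```

View pics/w3b.png

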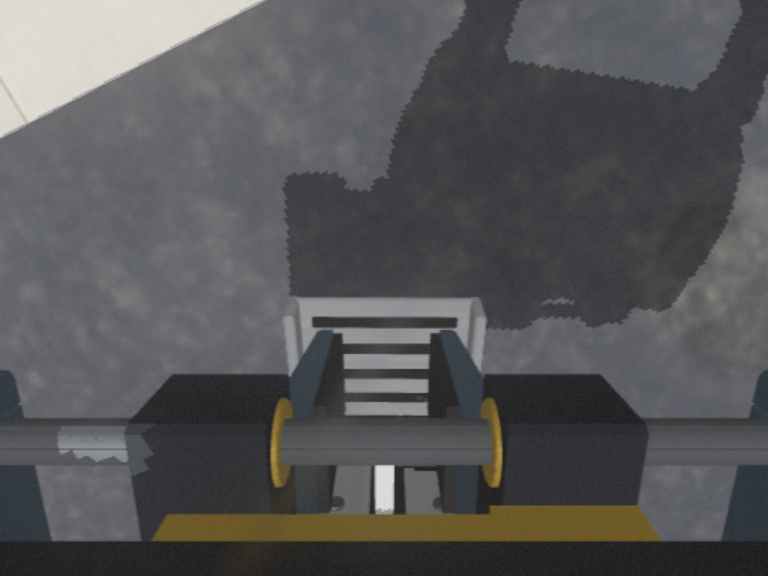

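The fingers rest on the tread between the rims and the force is about 4 N. Now I press on, still well above the highest possible stop.

Emit:
send_rows([
  [[0,0,0.35,0,170],[0,0,0.4,0,170],[0,0,0.4,0,170],[0,0,0.4,0,170],[0,0,0.4,0,170],[0,0,0.4,0,170],[0,0,0.3,0,170],[0,0,0.2,0,170]],
])

```text
time: 4.85
eef_pos: [0.4319, -0.204, 0.0782]
orientation: [0.211, 0.978, 0.0, -0.0]
contact_force: [-2.5, 1.9, 5.3]
grip_width: 0.0305
```

```bash
python3 - <<'E'
from h import *
st()
E
```

```text
t 4.85 pos [ 0.4319 -0.204   0.0782] yaw 155.7 F [-2.47  1.85  5.27] Ftool xy 3.02 0.67 w 0.0305
```

Emit:
send_rows([
  [[0.05,0,0.2,0,170],[0.05,0,0.2,0,170],[0.05,0,0.2,0,170],[0,0,0.1,0,170],[0,0,0.1,0,170]],
])

```text
time: 5.48
eef_pos: [0.431, -0.2037, 0.0705]
orientation: [0.211, 0.978, -0.0, 0.0]
contact_force: [2.2, -2.0, 2.7]
grip_width: 0.0307
```

Emit:
send_rows([
  [[0,0,0.1,0,170],[0,0,0.1,0,170],[0,0,0,0,170]],
])

```text
time: 5.85
eef_pos: [0.4306, -0.2035, 0.0684]
orientation: [0.211, 0.978, -0.0, 0.0]
contact_force: [2.5, -1.3, 3.5]
grip_width: 0.0304
```

Emit:
send_rows([
  [[0,0,0.1,0,170],[0,0,0.1,0,170],[0,0,0.1,0,170],[0,0,0,0,170]],
])

```text
time: 6.35
eef_pos: [0.4305, -0.2034, 0.0653]
orientation: [0.211, 0.978, 0.0, -0.0]
contact_force: [1.9, -2.1, 3.8]
grip_width: 0.0302
```

Emit:
send_rows([
  [[0,0,0.1,0,170],[0,0,0.1,0,170],[0,0,0,0,170]],
])

```text
time: 6.72
eef_pos: [0.4304, -0.2033, 0.0633]
orientation: [0.211, 0.978, 0.0, -0.0]
contact_force: [1.6, -0.8, 5.5]
grip_width: 0.0305
```

Emit:
send_rows([
  [[0,0,0.1,0,170],[0,0,0.1,0,170],[0,0,0,0,170]],
])

```text
time: 7.1
eef_pos: [0.4304, -0.2033, 0.0613]
orientation: [0.211, 0.978, 0.0, -0.0]
contact_force: [-0.4, -0.4, 4.9]
grip_width: 0.0302
```

Emit:
send_rows([
  [[0,0,0.1,0,170],[0,0,0.1,0,170],[0,0,0,0,170]],
])

```text
time: 7.48
eef_pos: [0.4304, -0.2033, 0.0593]
orientation: [0.211, 0.978, 0.0, -0.0]
contact_force: [-1.0, 0.4, 4.8]
grip_width: 0.0304
```

Emit:
send_rows([
  [[0,0,0.1,0,170],[0,0,0.1,0,170],[0,0,0,0,170]],
])

```text
time: 7.85
eef_pos: [0.4304, -0.2033, 0.0573]
orientation: [0.211, 0.978, 0.0, -0.0]
contact_force: [-0.5, 0.4, 3.9]
grip_width: 0.0303
```

Emit:
send_rows([
  [[0,0,0.1,0,170],[0,0,0.1,0,170],[0,0,0,0,170]],
])

```text
time: 8.22
eef_pos: [0.4305, -0.2034, 0.0553]
orientation: [0.21, 0.978, 0.0, -0.0]
contact_force: [-2.4, 1.2, 4.4]
grip_width: 0.0304
```

Emit:
send_rows([
  [[0,0,0.07,0,170],[0,0,0.07,0,170],[0,0,0,0,170]],
])

```text
time: 8.6
eef_pos: [0.4305, -0.2034, 0.0539]
orientation: [0.211, 0.978, 0.0, -0.0]
contact_force: [-2.1, 1.4, 5.4]
grip_width: 0.0303
```

Emit:
send_rows([
  [[0,0,0.07,0,170],[0,0,0.07,0,170],[0,0,0,0,170]],
])

```text
time: 8.98
eef_pos: [0.4305, -0.2034, 0.0526]
orientation: [0.211, 0.978, 0.0, -0.0]
contact_force: [-1.8, 0.9, 5.2]
grip_width: 0.0302
```

Emit:
send_rows([
  [[0,0,0.07,0,170],[0,0,0.07,0,170],[0,0,0,0,170]],
])

```text
time: 9.35
eef_pos: [0.4306, -0.2034, 0.0515]
orientation: [0.211, 0.978, -0.0, 0.0]
contact_force: [-3.6, 2.5, 16.4]
grip_width: 0.0306
```

The stop is felt: 16 N at z = 0.0515, where the spring alone gave about 5 N. I'll ease off slightly and slide left, which is tool +y.

Emit:
send_rows([
  [[0,0.1,-0.02,0,170],[0,0.2,0,0,170],[0,0.2,0,0,170],[0,0.2,0,0,170]],
])

```text
time: 9.85
eef_pos: [0.4334, -0.1974, 0.0518]
orientation: [0.211, 0.978, -0.0, 0.0]
contact_force: [-6.7, -3.2, 12.0]
grip_width: 0.03
```

```bash
python3 - <<'E'
from h import *
st()
E
```

```text
t 9.85 pos [ 0.4334 -0.1974  0.0518] yaw 155.69 F [-6.67 -3.19 11.99] Ftool xy 4.77 -5.65 w 0.03
```

Emit:
send_rows([
  [[0,0.2,0,0,170],[0,0.2,0,0,170],[0,0.2,0,0,170],[0,0.2,0,0,170]],
])

```text
time: 10.35
eef_pos: [0.4368, -0.1901, 0.0518]
orientation: [0.211, 0.978, -0.0, 0.0]
contact_force: [-5.5, -3.8, 12.2]
grip_width: 0.0306
```

```bash
python3 - <<'E'
from h import *
st()
E
```

```text
t 10.35 pos [ 0.4368 -0.1901  0.0518] yaw 155.69 F [-5.53 -3.8  12.22] Ftool xy 3.48 -5.73 w 0.0306
```

Emit:
send_rows([
  [[0,0.2,0,0,170],[0,0.2,0,0,170],[0,0.15,0,0,170],[0,0.1,0,0,170]],
])

```text
time: 10.85
eef_pos: [0.4395, -0.1842, 0.0518]
orientation: [0.211, 0.978, -0.0, 0.0]
contact_force: [-6.2, -3.6, 14.1]
grip_width: 0.0304
```

```bash
python3 - <<'E'
from h import *
st();grab('wrist','w4'); cv2.imwrite('pics/w4b.png',cv2.resize(cv2.imread('pics/w4.png'),(768,576)))
E
```

```text
t 10.85 pos [ 0.4395 -0.1842  0.0518] yaw 155.7 F [-6.22 -3.61 14.09] Ftool xy 4.18 -5.86 w 0.0304
```

View pics/w4b.png

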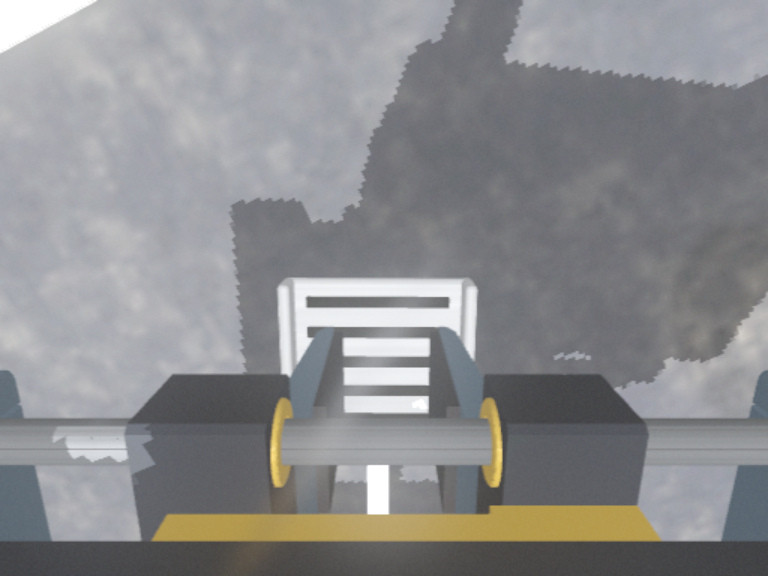

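The tread is moving with the fingers and the right finger is against its rim. I keep going until the end of the notch.

Emit:
send_rows([
  [[0,0.1,0,0,170],[0,0.1,0,0,170],[0,0.1,0,0,170],[0,0,0,0,170]],
])

```text
time: 11.4
eef_pos: [0.4408, -0.1815, 0.0518]
orientation: [0.211, 0.978, -0.0, 0.0]
contact_force: [-5.5, -2.9, 12.8]
grip_width: 0.0305
```

```bash
python3 - <<'E'
from h import *
st()
E
```

```text
t 11.4 pos [ 0.4408 -0.1815  0.0518] yaw 155.7 F [-5.52 -2.86 12.83] Ftool xy 3.85 -4.88 w 0.0305
```

Emit:
send_rows([
  [[0,0.1,0,0,170],[0,0.1,0,0,170],[0,0,0,0,170]],
])

```text
time: 11.78
eef_pos: [0.4418, -0.1801, 0.0518]
orientation: [0.21, 0.978, -0.001, 0.001]
contact_force: [-6.2, -6.2, 11.9]
grip_width: 0.0306
```

```bash
python3 - <<'E'
from h import *
st()
E
```

```text
t 11.775 pos [ 0.4418 -0.1801  0.0518] yaw 155.71 F [-6.17 -6.2  11.93] Ftool xy 3.07 -8.19 w 0.0306
```

Sideways force has risen to 8 N after about 23 mm of shift, so this is the end of the notch. I ease up slowly.

Emit:
send_rows([
  [[0,0,-0.1,0,170],[0,0,-0.15,0,170],[0,0,-0.15,0,170],[0,0,-0.15,0,170],[0,0,-0.15,0,170],[0,0,-0.1,0,170],[0,0,0,0,170]],
])

```text
time: 12.65
eef_pos: [0.4412, -0.179, 0.0593]
orientation: [0.211, 0.978, 0.0, -0.0]
contact_force: [-0.7, -0.5, -0.4]
grip_width: 0.0304
```

```bash
python3 - <<'E'
from h import *
st()
E
```

```text
t 12.65 pos [ 0.4412 -0.179   0.0593] yaw 155.69 F [-0.74 -0.49 -0.35] Ftool xy 0.47 -0.75 w 0.0304
```

Force is zero after rising 7 to 8 mm, so the pedal has seated. I lift clear and look.

Emit:
send_rows([
  [[0,-0.1,-0.2,0,170],[0,-0.1,-0.4,0,170],[0,-0.1,-1,0,170],[0,0,-3,0,170],[0,0,-4,0,170],[0,0,-4,0,170],[0,0,-3,0,170],[0,0,0,0,170]],
])

```text
time: 13.65
eef_pos: [0.4411, -0.1826, 0.2179]
orientation: [0.211, 0.978, -0.001, 0.002]
contact_force: [0.8, -0.7, -1.2]
grip_width: 0.0304
```

```bash
python3 - <<'E'
from h import *
st()
a=grab('wrist','w5')['img']; b=grab('scene','s5')['img'];
cv2.imwrite('pics/w5b.png',np.hstack([cv2.resize(a,(400,300)),cv2.resize(b[90:240,230:430],(400,300))]))
E
```

```text
t 13.65 pos [ 0.4411 -0.1826  0.2179] yaw 155.69 F [ 0.81 -0.67 -1.18] Ftool xy -1.02 -0.27 w 0.0304
```

View pics/w5b.png

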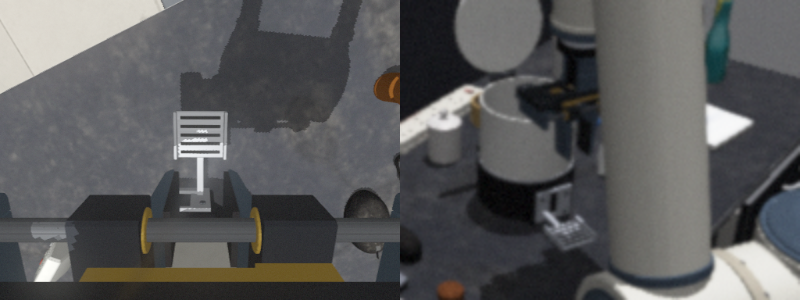

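The lid stands open and the pedal rests low, shifted to the left in its catch with nothing touching it. Next is the jar.

```bash
python3 - <<'E'
from h import *
plan([0.522,0.155,0.18],120,8)
E
```

```text
from [ 0.44   -0.1819  0.2156] yaw 155.69 time 13.75
[0.8, 4.26, 0.44, 4.5]
[1.13, 4.19, 0.44, 4.5]
[1.45, 4.08, 0.44, 4.5]
[1.76, 3.96, 0.44, 4.5]
[2.07, 3.81, 0.44, 4.5]
[2.36, 3.64, 0.44, 4.5]
[2.63, 3.44, 0.44, 4.5]
[2.89, 3.23, 0.44, 4.5]
```

Emit:
send_rows([
  [[0.8,4.26,0.4,4.5,73],[1.13,4.19,0.4,4.5,73],[1.45,4.08,0.4,4.5,73],[1.76,3.96,0.4,4.5,73],[2.07,3.81,0.4,4.5,73],[2.36,3.64,0.4,4.5,73],[2.63,3.44,0.4,4.5,73],[2.89,3.23,0.4,4.5,73]],
])

```text
time: 14.75
eef_pos: [0.5225, 0.156, 0.1821]
orientation: [0.503, 0.864, -0.001, -0.001]
contact_force: [1.1, -0.6, 0.3]
grip_width: 0.0652
```

Emit:
send_rows([
  [[0,0,0,0,73],[0,0,0,0,73]],
])

```text
time: 15.0
eef_pos: [0.5223, 0.1544, 0.1825]
orientation: [0.502, 0.865, -0.001, -0.001]
contact_force: [0.5, -0.9, -0.3]
grip_width: 0.0653
```

```bash
python3 - <<'E'
from h import *
st()
a=grab('wrist','w6')['img']; cv2.imwrite('pics/w6b.png',cv2.resize(a,(768,576)))
E
```

```text
t 15.0 pos [0.5223 0.1544 0.1825] yaw 119.76 F [ 0.53 -0.94 -0.33] Ftool xy -1.07 -0.01 w 0.0653
```

View pics/w6b.png

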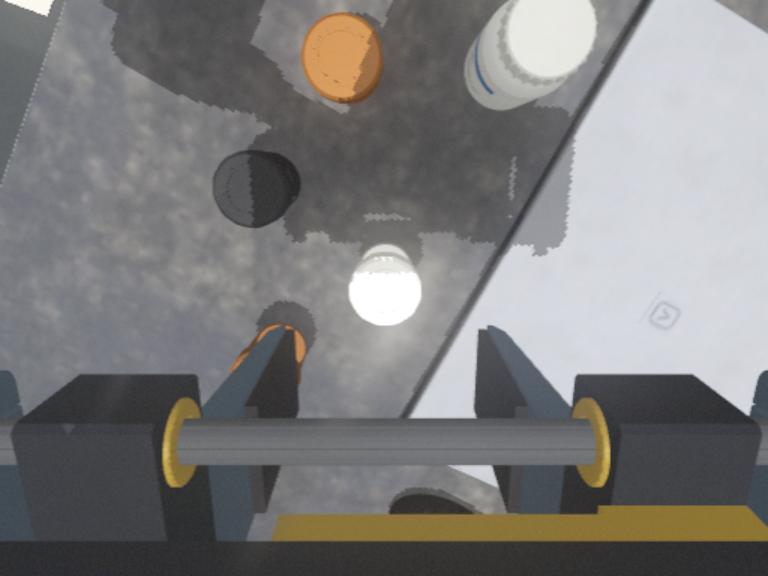

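The white jar's lid is at (385,290), centred between the fingers. A brown look-alike is at about (275,345), and the laptop edge is to the right. I check their positions in the tool frame.

```bash
python3 - <<'E'
from h import *
W=cloud('w6','wrist'); c=np.load('pics/w6.npz'); T=(W-c['pos'])@R.from_quat(c['ori']).as_matrix()
def cyl(u0,v0,u1,v1,z0,z1):
    m=np.zeros((384,512),bool); m[v0:v1,u0:u1]=1; m&=(W[...,2]>z0)&(W[...,2]<z1); P=W[m][:,:2]; c2=cv2.minEnclosingCircle(P.astype(np.float32)); print(m.sum(),c2,P.mean(0),T[m].mean(0).round(4))
cyl(225,150,290,222,.05,.065)
cyl(150,210,195,250,.05,.066)
for p in [(540,240),(500,300),(450,380),(480,430)]: print(p,W[p[1]*2//3,p[0]*2//3].round(3),T[p[1]*2//3,p[0]*2//3].round(3))
E
```

```text
1807 ((0.5210126042366028, 0.15415117144584656), 0.02064364403486252) [0.52051564 0.15518828] [ 0.0015 -0.0009  0.1248]
66 ((0.46870657801628113, 0.07521051913499832), 0.008956674486398697) [0.46796598 0.07560966] [-0.0415 -0.086   0.1271]
(540, 240) [0.593 0.221 0.02 ] [0.022 0.095 0.162]
(500, 300) [0.593 0.176 0.019] [-0.017  0.072  0.163]
(450, 380) [0.595 0.112 0.019] [-0.073  0.043  0.163]
(480, 430) [0.52  0.191 0.254] [ 0.033  0.016 -0.072]
```

Emit:
send_rows([
  [[0.1,-0.05,3,0,73],[0,0,4,0,73],[0,0,3,0,73],[0,0,2,0,73],[0,0,1.5,0,73],[0,0,0,0,73],[0,0,0,0,180],[0,0,0,0,180]],
])

```text
time: 16.05
eef_pos: [0.5225, 0.1554, 0.0492]
orientation: [0.502, 0.865, 0.0, 0.001]
contact_force: [0.7, -1.1, -0.2]
grip_width: 0.0479
```

Emit:
send_rows([
  [[0,0,0,0,180],[0,0,0,0,180],[0,0,0,0,180]],
])

```text
time: 16.42
eef_pos: [0.5224, 0.1554, 0.0489]
orientation: [0.502, 0.865, 0.0, 0.0]
contact_force: [0.1, 0.1, 7.2]
grip_width: 0.0395
```

Emit:
send_rows([
  [[0,0,-0.5,0,180],[0,0,-2,0,180],[0,0,-4,0,180],[0,0,-6,0,180],[0,0,-6,0,180],[0,0,-6,0,180],[0,0,-2,0,180]],
])

```text
time: 17.3
eef_pos: [0.5229, 0.1556, 0.3176]
orientation: [0.502, 0.865, 0.002, 0.002]
contact_force: [-0.0, -0.3, -1.4]
grip_width: 0.0396
```

```bash
python3 - <<'E'
from h import *
st()
a=grab('wrist','w7')['img']; b=grab('top','t7')['img']
cv2.imwrite('pics/w7b.png',np.hstack([cv2.resize(a,(400,300)),cv2.resize(b[100:280,230:400],(400,424))[:300]]))
cv2.imwrite('pics/t7b.png',cv2.resize(b[100:270,200:400],(800,600)))
W=cloud('t7','top'); m=np.zeros((384,512),bool); m[110:250,260:360]=1; m&=(W[...,2]>.24)&(W[...,2]<.45)
P=W[m]; o=np.array([0.5954,-0.279]); a=np.radians(-24.4); X=(P[:,:2]-o)@[np.cos(a),np.sin(a)]
print(len(P))
for z in np.arange(.24,.45,.02):
    k=(P[:,2]>=z)&(P[:,2]<z+.02)
    if k.sum(): print(z.round(2),k.sum(),X[k].min().round(3),X[k].max().round(3))
plan([0.577,-0.27,0.31],155.6,12)
E
```

```text
t 17.3 pos [0.5229 0.1556 0.3176] yaw 119.7 F [-0.03 -0.26 -1.36] Ftool xy -0.21 -0.16 w 0.0396
1101
0.24 104 0.094 0.101
0.26 129 0.098 0.106
0.28 153 0.102 0.11
0.3 162 0.106 0.117
0.32 157 0.111 0.123
0.34 164 0.113 0.128
0.36 165 0.117 0.135
0.38 67 0.122 0.134
from [0.5228 0.1555 0.3161] yaw 119.7 time 17.4
[-3.3, -1.36, 0.05, -3.0]
[-3.23, -1.54, 0.05, -3.0]
[-3.14, -1.7, 0.05, -3.0]
[-3.05, -1.86, 0.05, -3.0]
[-2.95, -2.02, 0.05, -3.0]
[-2.84, -2.17, 0.05, -3.0]
[-2.72, -2.32, 0.05, -3.0]
[-2.6, -2.46, 0.05, -3.0]
[-2.47, -2.59, 0.05, -3.0]
[-2.33, -2.71, 0.05, -3.0]
[-2.18, -2.83, 0.05, -3.0]
[-2.03, -2.94, 0.05, -3.0]
```

View pics/w7b.png

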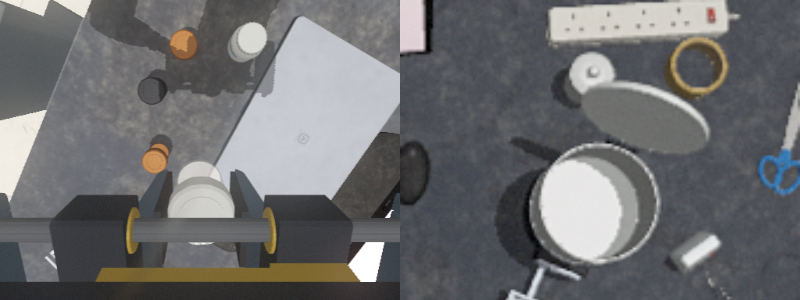

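View pics/t7b.png

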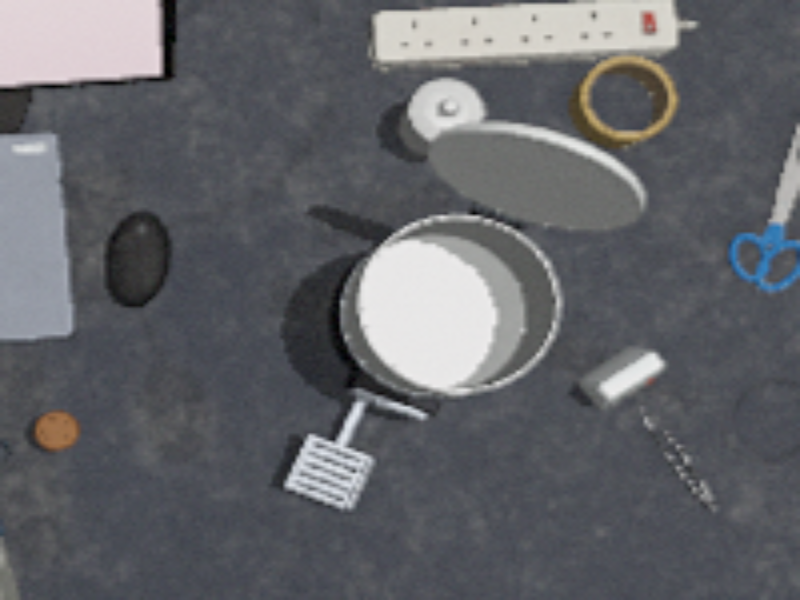

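The jar is held. The lid leans back past upright, at 94 mm or more behind the bin's centre, so the mouth is free. I carry the jar over.

Emit:
send_rows([
  [[-3.3,-1.36,0,-3,180],[-3.23,-1.54,0,-3,180],[-3.14,-1.7,0,-3,180],[-3.05,-1.86,0,-3,180],[-2.95,-2.02,0,-3,180],[-2.84,-2.17,0,-3,180],[-2.72,-2.32,0,-3,180],[-2.6,-2.46,0,-3,180]],
])

```text
time: 18.4
eef_pos: [0.5577, -0.1293, 0.3119]
orientation: [0.311, 0.95, 0.0, -0.001]
contact_force: [0.9, 0.4, -0.6]
grip_width: 0.0395
```

Emit:
send_rows([
  [[-2.47,-2.59,0,-3,180],[-2.33,-2.71,0,-3,180],[-2.18,-2.83,0,-3,180],[-2.03,-2.94,0,-3,180],[0,0,0,0,180],[0,0,0,0,180]],
])

```text
time: 19.15
eef_pos: [0.5761, -0.2695, 0.3123]
orientation: [0.211, 0.978, 0.0, -0.001]
contact_force: [-0.7, 0.5, -0.6]
grip_width: 0.0396
```

```bash
python3 - <<'E'
from h import *
st()
a=grab('wrist','w8')['img']; b=grab('scene','s8')['img']
cv2.imwrite('pics/w8b.png',np.hstack([cv2.resize(a,(400,300)),cv2.resize(b[60:240,220:460],(400,300))]))
E
```

```text
t 19.15 pos [ 0.5761 -0.2695  0.3123] yaw 155.65 F [-0.68  0.47 -0.57] Ftool xy 0.81 0.15 w 0.0396
```

View pics/w8b.png

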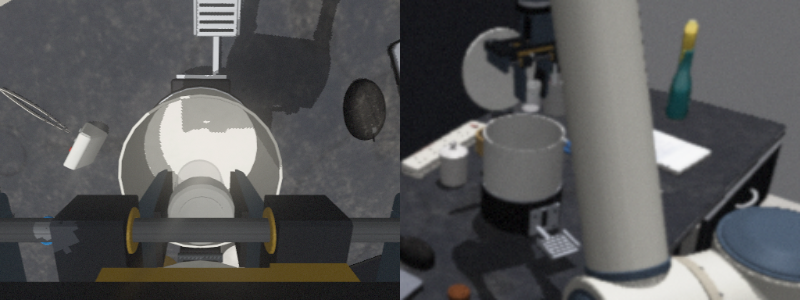

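The jar hangs centred over the open mouth and the lid is clear behind it. I lower it in, release it, pause, and come up.

Emit:
send_rows([
  [[0,0,3,0,180],[0,0,4,0,180],[0,0,3,0,180],[0,0,2,0,180],[0,0,1.3,0,180],[0,0,0,0,180],[0,0,0,0,85],[0,0,0,0,85]],
])

```text
time: 20.25
eef_pos: [0.5769, -0.2703, 0.1813]
orientation: [0.211, 0.978, -0.0, 0.001]
contact_force: [0.4, -0.0, -0.4]
grip_width: 0.0566
```

Emit:
send_rows([
  [[0,0,0,0,85],[0,0,0,0,85],[0,0,0,0,85],[0,0,-3,0,85],[0,0,-4,0,85],[0,0,-4,0,85],[0,0,-2,0,85],[0,0,0,0,85]],
])

```text
time: 21.25
eef_pos: [0.5771, -0.2704, 0.3119]
orientation: [0.211, 0.978, -0.0, 0.001]
contact_force: [0.2, -0.1, -0.3]
grip_width: 0.0611
```

```bash
python3 - <<'E'
from h import *
st()
a=grab('wrist','w9')['img']; b=grab('scene','s9')['img']
cv2.imwrite('pics/w9b.png',np.hstack([cv2.resize(a,(400,300)),cv2.resize(b[60:240,220:460],(400,300))]))
plan([0.4395,-0.1825,0.27],155.6,4)
E
```

```text
t 21.25 pos [ 0.5771 -0.2704  0.3119] yaw 155.69 F [ 0.21 -0.07 -0.31] Ftool xy -0.22 0.02 w 0.0611
from [ 0.5763 -0.2699  0.3095] yaw 155.69 time 21.35
[4.02, 0.58, 0.99, 0.0]
[4.02, 0.58, 0.99, 0.0]
[4.02, 0.58, 0.99, 0.0]
[4.02, 0.58, 0.99, 0.0]
```

View pics/w9b.png

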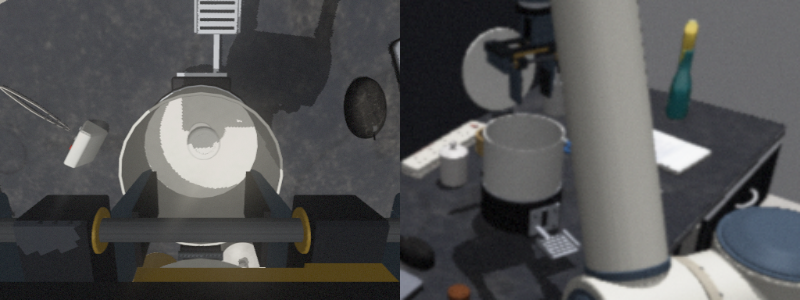

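The jar stands inside the bin and the lid is still open. I go back above the tread.

Emit:
send_rows([
  [[4,0.58,0,0,85],[4,0.58,0.5,0,120],[4,0.58,3,0,170],[4,0.58,5,0,170],[0,0,3,0,170],[0,0,0,0,170],[0,0,0,0,170]],
])

```text
time: 22.22
eef_pos: [0.4419, -0.1841, 0.1974]
orientation: [0.211, 0.978, -0.0, 0.0]
contact_force: [1.3, -0.1, -0.4]
grip_width: 0.0306
```

```bash
python3 - <<'E'
from h import *
st()
a=grab('wrist','w10')['img']; cv2.imwrite('pics/w10b.png',cv2.resize(a,(768,576)))
W=cloud('w10','wrist'); c=np.load('pics/w10.npz'); 
m=np.zeros((384,512),bool); m[140:230,200:320]=1; m&=(W[...,2]>.025)&(W[...,2]<.07)
P=W[m]; print(len(P),P.mean(0).round(4),cv2.minAreaRect((P[:,:2]*1000).astype(np.float32)))
a=np.radians(-24.4); X=P[:,:2]@[np.cos(a),np.sin(a)]; Y=P[:,:2]@[-np.sin(a),np.cos(a)]
for x0 in np.arange(X.min(),X.max(),.008):
    k=(X>=x0)&(X<x0+.008); print(round(x0,3),k.sum(),np.percentile(Y[k],[1,99]).round(4),np.median(P[k,2]).round(4))
t=c['pos']; print('tool',t[:2]@[np.cos(a),np.sin(a)],t[:2]@[-np.sin(a),np.cos(a)])
E
```

```text
t 22.225 pos [ 0.4419 -0.1841  0.1974] yaw 155.69 F [ 1.34 -0.08 -0.41] Ftool xy -1.25 0.48 w 0.0306
4796 [ 0.4356 -0.1813  0.0412] ((445.8051452636719, -185.8941192626953), (66.14570617675781, 83.74066162109375), 65.59892272949219)
0.441 678 [-0.0172  0.047 ] 0.0396
0.449 616 [-0.0173  0.0472] 0.0399
0.457 647 [-0.0175  0.0475] 0.0402
0.465 648 [-0.0177  0.0468] 0.0404
0.473 597 [-0.018  0.047] 0.0403
0.481 578 [-0.0172  0.0473] 0.0407
0.489 590 [-0.0174  0.0475] 0.0411
0.497 291 [-0.0168  0.0467] 0.0404
0.505 61 [0.0117 0.0185] 0.036
0.513 58 [0.0117 0.0185] 0.036
0.521 32 [0.0117 0.0186] 0.0362
tool 0.47845025434605853 0.01486416227719935
```

View pics/w10b.png

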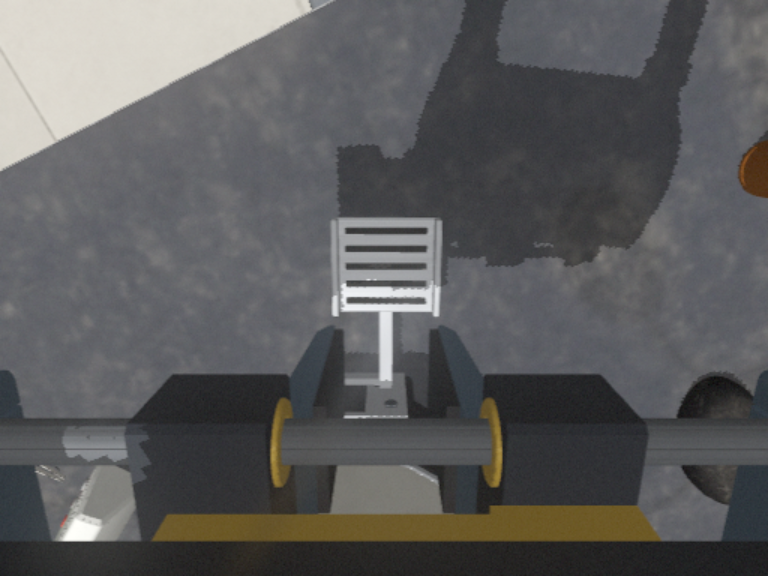

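The tread is at z ≈ 0.040, shifted 23 mm, with the tool centred over it. I go down and press again.

Emit:
send_rows([
  [[0.3,0,4,0,170],[0,0,4,0,170],[0,0,3,0,170],[0,0,1.5,0,170],[0,0,0.6,0,170],[0,0,0.3,0,170],[0,0,0,0,170]],
])

```text
time: 23.15
eef_pos: [0.4389, -0.1827, 0.0634]
orientation: [0.211, 0.978, -0.0, 0.001]
contact_force: [0.7, -0.0, 0.5]
grip_width: 0.0301
```

Emit:
send_rows([
  [[0,0,0.15,0,170],[0,0,0.15,0,170],[0,0,0.15,0,170],[0,0,0.1,0,170],[0,0,0,0,170]],
])

```text
time: 23.78
eef_pos: [0.4385, -0.1825, 0.0573]
orientation: [0.211, 0.978, -0.0, 0.0]
contact_force: [-0.4, -0.3, 4.4]
grip_width: 0.0302
```

Emit:
send_rows([
  [[0,0,0.1,0,170],[0,0,0.1,0,170],[0,0,0.1,0,170],[0,0,0,0,170]],
])

```text
time: 24.28
eef_pos: [0.4386, -0.1825, 0.0543]
orientation: [0.211, 0.978, -0.0, 0.0]
contact_force: [0.4, -0.9, 4.9]
grip_width: 0.0305
```

Emit:
send_rows([
  [[0,0,0.07,0,170],[0,0,0.07,0,170],[0,0,0,0,170]],
])

```text
time: 24.65
eef_pos: [0.4386, -0.1825, 0.0529]
orientation: [0.211, 0.978, -0.0, 0.0]
contact_force: [0.6, -1.4, 4.4]
grip_width: 0.0302
```

Emit:
send_rows([
  [[0,0,0.07,0,170],[0,0,0,0,170]],
])

```text
time: 24.9
eef_pos: [0.4386, -0.1825, 0.0523]
orientation: [0.211, 0.978, -0.0, 0.0]
contact_force: [-0.3, -0.2, 6.6]
grip_width: 0.0305
```

Emit:
send_rows([
  [[0,0,0.05,0,170],[0,0,0,0,170]],
])

```text
time: 25.15
eef_pos: [0.4386, -0.1825, 0.0519]
orientation: [0.211, 0.978, -0.0, 0.0]
contact_force: [-1.3, 0.2, 10.4]
grip_width: 0.0304
```

It is at the stop again at 10 N. I slide right, which is tool -y.

Emit:
send_rows([
  [[0,-0.1,0.01,0,170],[0,-0.2,0,0,170],[0,-0.2,0,0,170],[0,-0.2,0,0,170],[0,-0.2,0,0,170]],
])

```text
time: 25.78
eef_pos: [0.4348, -0.1904, 0.0518]
orientation: [0.21, 0.978, 0.0, 0.0]
contact_force: [1.6, 5.4, 11.8]
grip_width: 0.0304
```

```bash
python3 - <<'E'
from h import *
st()
E
```

```text
t 25.775 pos [ 0.4348 -0.1904  0.0518] yaw 155.7 F [ 1.64  5.44 11.78] Ftool xy 0.75 5.64 w 0.0304
```

Emit:
send_rows([
  [[0,-0.2,0,0,170],[0,-0.2,0,0,170],[0,-0.2,0,0,170],[0,-0.2,0,0,170],[0,-0.2,0,0,170],[0,-0.2,0,0,170]],
])

```text
time: 26.52
eef_pos: [0.43, -0.2014, 0.0518]
orientation: [0.21, 0.978, 0.0, 0.0]
contact_force: [0.7, 4.8, 10.8]
grip_width: 0.0305
```

```bash
python3 - <<'E'
from h import *
st();grab('wrist','w11'); cv2.imwrite('pics/w11b.png',cv2.resize(cv2.imread('pics/w11.png'),(768,576)))
E
```

```text
t 26.525 pos [ 0.43   -0.2014  0.0518] yaw 155.7 F [ 0.7   4.76 10.79] Ftool xy 1.32 4.62 w 0.0305
```

View pics/w11b.png

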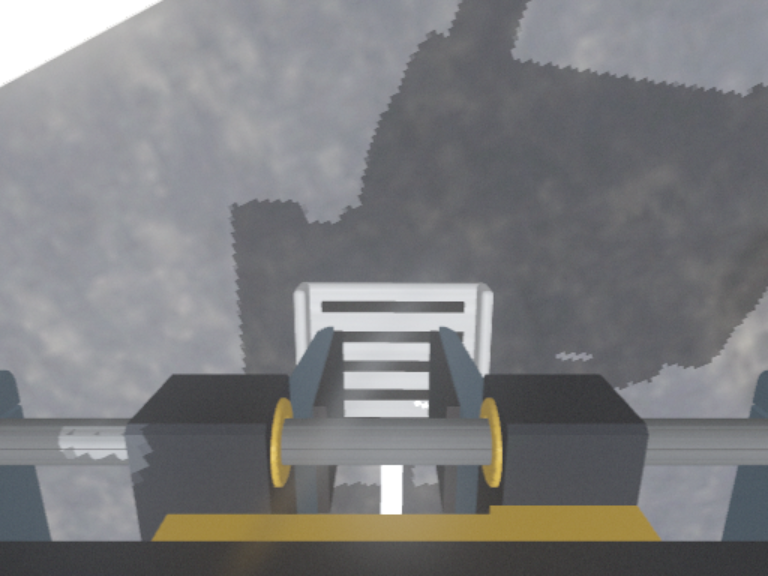

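The tread follows with a lag of about 2.5 mm, so the shift is still about 4 to 5 mm from its slot. I slide a little more.

Emit:
send_rows([
  [[0,-0.15,0,0,170],[0,-0.15,0,0,170],[0,-0.1,0,0,170],[0,0,0,0,170]],
])

```text
time: 27.08
eef_pos: [0.4283, -0.2051, 0.0518]
orientation: [0.211, 0.978, 0.0, 0.0]
contact_force: [0.3, 3.5, 10.7]
grip_width: 0.0304
```

```bash
python3 - <<'E'
from h import *
st()
E
```

```text
t 27.075 pos [ 0.4283 -0.2051  0.0518] yaw 155.69 F [ 0.26  3.48 10.73] Ftool xy 1.2 3.28 w 0.0304
```

Emit:
send_rows([
  [[0,-0.08,0,0,170],[0,0,-0.1,0,170],[0,0,-0.2,0,170],[0,0,-0.2,0,170],[0,0,-0.2,0,170],[0,0,-0.2,0,170],[0,0,-0.2,0,170],[0,0,-0.2,0,170]],
])

```text
time: 28.08
eef_pos: [0.4279, -0.206, 0.0648]
orientation: [0.211, 0.978, -0.0, 0.0]
contact_force: [0.9, 1.2, 5.1]
grip_width: 0.0304
```

```bash
python3 - <<'E'
from h import *
st()
E
```

```text
t 28.075 pos [ 0.4279 -0.206   0.0648] yaw 155.69 F [0.9  1.19 5.07] Ftool xy -0.33 1.46 w 0.0304
```

It is 13 mm up and the spring still pushes with 5 N, so it is out of the catch. I ease it up steadily.

Emit:
send_rows([
  [[0,0,-0.3,0,170],[0,0,-0.3,0,170],[0,0,-0.3,0,170],[0,0,-0.3,0,170],[0,0,-0.3,0,170],[0,0,-0.3,0,170],[0,0,-0.3,0,170],[0,0,-0.2,0,170]],
])

```text
time: 29.08
eef_pos: [0.4281, -0.2061, 0.0879]
orientation: [0.211, 0.978, -0.0, 0.0]
contact_force: [2.1, -1.7, 3.4]
grip_width: 0.0304
```

Emit:
send_rows([
  [[0,0,-0.2,0,170],[0,0,-0.2,0,170],[0,0,-0.2,0,170],[0,0,-0.2,0,170],[0,0,-0.2,0,170],[0,0,-0.15,0,170]],
])

```text
time: 29.82
eef_pos: [0.4279, -0.206, 0.0992]
orientation: [0.211, 0.978, -0.0, 0.0]
contact_force: [3.5, -1.6, 3.3]
grip_width: 0.0302
```

Emit:
send_rows([
  [[0,0,-0.15,0,170],[0,0,-0.15,0,170],[0,0,-0.15,0,170],[0,0,-0.15,0,170],[0,0,-0.15,0,170],[0,0,0,0,170]],
])

```text
time: 30.58
eef_pos: [0.4279, -0.206, 0.1067]
orientation: [0.211, 0.978, 0.0, 0.0]
contact_force: [1.7, -1.1, 2.6]
grip_width: 0.0302
```

Emit:
send_rows([
  [[0,0,-0.1,0,170],[0,0,-0.1,0,170],[0,0,-0.1,0,170],[0,0,-0.1,0,170],[0,0,-0.1,0,170],[0,0,-0.1,0,170],[0,0,-0.1,0,170],[0,0,0,0,170]],
])

```text
time: 31.58
eef_pos: [0.4276, -0.2058, 0.1135]
orientation: [0.21, 0.978, 0.0, -0.0]
contact_force: [-0.1, -0.0, 0.4]
grip_width: 0.0305
```

Emit:
send_rows([
  [[0,0,-0.1,0,170],[0,0,-0.15,0,170],[0,0,-0.2,0,170],[0,0,0,0,170]],
])

```text
time: 32.08
eef_pos: [0.428, -0.2061, 0.1183]
orientation: [0.211, 0.978, -0.0, 0.0]
contact_force: [0.2, 0.1, 0.3]
grip_width: 0.0308
```

The force is gone at z ≈ 0.113, the rest height. I lift well clear and check.

Emit:
send_rows([
  [[0.2,0,-2,0,170],[0.5,0,-4,0,170],[1,0,-4,0,170],[1,0,-4,0,170],[1,3,-1,0,170],[0,3,0,0,170],[0,3,0,0,170],[0,0,0,0,170]],
])

```text
time: 33.08
eef_pos: [0.4316, -0.1074, 0.2681]
orientation: [0.209, 0.978, 0.0, 0.0]
contact_force: [0.2, -0.1, 0.1]
grip_width: 0.0303
```

```bash
python3 - <<'E'
from h import *
st()
a=grab('top','t12')['img']; b=grab('scene','s12')['img']
cv2.imwrite('pics/t12b.png',np.hstack([cv2.resize(a,(400,300)),cv2.resize(b[60:240,220:460],(400,300))]))
A=cloud('top0','top');B=cloud('t12','top')
for n,(u,v) in dict(lid=(313,186),lidfar=(318,168),lidnear=(309,205),treadf=(287,241),tread=(290,236),treadb=(294,229),reag=(152,214),stap=(127,227),timer=(356,207),jar=(191,213),b1=(214,222),b2=(188,238)).items(): print(n,A[v,u].round(3),B[v,u].round(3))
E
```

```text
t 33.075 pos [ 0.4316 -0.1074  0.2681] yaw 155.81 F [ 0.17 -0.12  0.15] Ftool xy -0.21 -0.04 w 0.0303
lid [ 0.593 -0.272  0.221] [ 0.593 -0.271  0.223]
lidfar [ 0.652 -0.29   0.224] [ 0.653 -0.291  0.22 ]
lidnear [ 0.531 -0.257  0.215] [ 0.53  -0.256  0.218]
treadf [ 0.409 -0.194  0.094] [ 0.434 -0.129  0.65 ]
tread [ 0.426 -0.206  0.085] [ 0.445 -0.137  0.643]
treadb [ 0.45  -0.223  0.075] [ 0.46  -0.149  0.629]
reag [0.518 0.286 0.101] [0.518 0.286 0.102]
stap [0.475 0.391 0.043] [0.475 0.391 0.043]
timer [ 0.525 -0.459  0.057] [ 0.525 -0.46   0.053]
jar [0.519 0.152 0.059] [ 0.521  0.16  -0.007]
b1 [0.484 0.069 0.055] [0.484 0.068 0.058]
b2 [0.428 0.164 0.062] [0.428 0.164 0.06 ]
```

View pics/t12b.png

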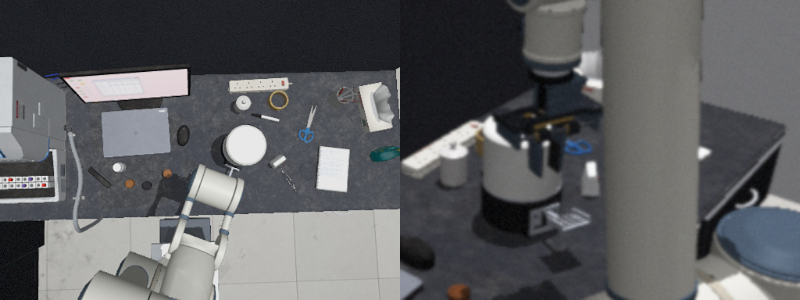

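The lid is shut, the pedal is up and the bystanders are unmoved. I move the arm aside once more to check the tread height.

Emit:
send_rows([
  [[0,5,0,0,170],[0,5,0,0,170],[0,5,0,0,170],[0,5,0,0,170],[0,0,0,0,170],[0,0,0,0,170]],
])

```text
time: 33.92
eef_pos: [0.5132, 0.0726, 0.2679]
orientation: [0.211, 0.978, -0.0, -0.0]
contact_force: [-0.9, 0.3, -0.2]
grip_width: 0.0304
```

```bash
python3 - <<'E'
from h import *
st(); grab('top','t13'); A=cloud('top0','top');B=cloud('t13','top')
for k,C in (('a',A),('b',B)):
    L=C[160:212,288:338].reshape(-1,3); L=L[(L[:,2]>.21)&(L[:,2]<.24)]; T=C[222:250,278:303].reshape(-1,3); T=T[(T[:,2]>.03)&(T[:,2]<.12)]
    print(k,L.mean(0).round(4),len(L),T.mean(0).round(4),len(T))
E
```

```text
t 33.925 pos [0.5132 0.0726 0.2679] yaw 155.68 F [-0.9  0.3 -0.2] Ftool xy 0.95 -0.09 w 0.0304
a [ 0.5973 -0.2757  0.2194] 2058 [ 0.4345 -0.2044  0.0876] 314
b [ 0.5972 -0.2757  0.2193] 2055 [ 0.4335 -0.2066  0.0874] 319
```

The lid and tread are both at their starting heights, so I hand the job in.

```bash
python3 -c "
from h import *
print(r.finish_job())"
```

```text
the job is handed in; nothing more can be done
None
```

The job is done and handed in at about 34 s; no verdict was reported.

- **Opening:** I pressed the pedal slowly to its stop, which I felt at 16 N, and slid it left about 23 mm into the catch. The lid stayed open by itself, leaning back past upright.
- **Jar:** I lowered the white specimen jar into the bin and released it. A picture showed it standing inside before I closed the lid; I could not check it again after that.
- **Closing:** I pressed to the stop again at 10–12 N, slid the pedal back and eased it up until the force was gone.
- **Last checks:**
  - **Bin:** the lid was at 0.219 m and the tread at 0.087 m, the same heights as at the start to within 0.2 mm.
  - **Bystanders:** the bottle, stapler and timer showed no movement from their starting positions.
  - **Arm:** it was clear of everything.

None of the checks failed or disagreed.

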